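# Fit the worm-drive clamp on the coolant manifold stub

### The arm

A 6-joint arm with a two-finger parallel gripper is mounted at the origin on the work surface. World frame = base frame: x ahead of the robot, y to its left, z up, the work surface at z = 0. Lengths are in mm, angles in rad, forces in N, time in s.
With the tool pointing down it reaches from about 250 to 775 mm from the base axis. Payload 8.9 kg.
Tool frame: the origin (TCP) lies at the very end of the fingers, on their centre line; the grasp point (between the pads) lies 19 mm behind it (bot.tcp_to_grasp is the distance from the TCP to the grasp point, in mm); z points along the fingers, y is the line along which they close (so a half turn about z gives the same grasp; the last joint's range is limited). The gripper opens to 85 mm and grips with 20 to 120 N. Pads are 22 mm wide; open, the fingers measure 114 mm over their backs; the gripper's body (76 mm by 85 mm) begins 54 mm behind the grasp point. The pads swing forward as they close: fully open they stand 13 mm farther back than shut.
Start: joints at [0.989, 0.291, -0.153, 1.127, 0, 1.431], TCP at [224.941, 474.368, 231.305] pointing down, gripper open.
Joint ranges: [-2.52, 2.52], [-0.91, 1.74], [-1.3, 1.37], [-1.96, 2.02], [-1.52, 1.47], [-3.14, 3.14]. Speed limits (rad/s): [2.22, 2.22, 2.79, 3.14, 3.14, 3.14].

### API

Orientations are given as a unit quaternion [x, y, z, w].
In Python, from workcell import bot, optics, workorder gives the robot as it stands. The module is installed in compiled form; this text tells all that it offers.
- The arm moves only by the shell command python3 -m pendant 'ROWS' [FORCE]. ROWS is text: rows parted by semicolons, each of 5 numbers parted by spaces: the opening, from -1 (shut) to 1 (fully open), then the shift along the world's x, y, z in mm, then the turn about the world's z in degrees. In form: hand tx ty tz twist; .... A call has 1 to 5 rows; each row is the pose to reach, as a shift and turn from the pose commanded when the call began; what a row does not reach only later rows make up. A row lasts 1/10 s, in which the tool goes at most 50 mm and 8.59 degrees, less where a joint would pass 70% of its speed; a pose out of reach is approached as far as the arm can. A call with a gripper value outside its range is refused whole. The fingers move at their own pace and stop on an object; FORCE is the grip in N (left out, the last holds). Time passes only in rows, so rows that repeat a pose let the fingers close. It gives the time, the measured TCP pose, the force, the opening and the grip force at its end, in the units of the state.
- bot.state(): the state, without advancing time (a new reading comes with each control period).
- optics.capture(name): name is "scene" or "top"; returns a dict with "image" (420x560x3 uint8, blue, green, red), "depth" (420x560 float32, mm along the optical axis (not along the pixel's ray), 0 where there is no reading), "vfov" (degrees; the focal length in pixels is half the picture's height over the tangent of half this angle, whatever the lens; pixels are square), "cx", "cy" (the principal point, pixels), "D" ([k1, k2, p1, p2, k3] as OpenCV has them; the pictures are not rectified), "world_to_cam" (4x4, takes a point from world to camera coordinates). Camera axes: x right, y down, z forward; pixel columns grow to the right and rows downward; lengths in mm; the calibration is good to about 2 mm. A picture is of the moment at which its call begins.
- workorder.sign_off(): hands the job in; it is judged then, once.
The state is a dict: "time_s": time; "joint_pos": joint angles; "qvel": joint speeds; "joint_efforts": joint torques, N m; "tcp_pos": TCP position; "ee_rot": TCP orientation; "force": force on the tool from outside, world axes, zero at the start; "torque": the same for the moment, N m; "width": opening from 0.0 (shut) to 1.0 (fully open); "finger_force": force on a finger pad.
Only numpy, scipy, OpenCV 4.12 (cv2) and the standard library are available. Lean on these libraries where they do the work, as an engineer would, in place of code of your own. Each camera call takes 0.05 s, during which the arm holds its last target. There are 200 camera calls.

### The job

Take the large worm-drive band clamp with the red key and slide its band over the brass barbed stub of the blue manifold until its foot is home against the manifold's face, standing flat and square on the bench. Only then turn its red key clockwise (seen from above), a little under a quarter turn, until it is snug at its stop with the wing crosswise to the stub. Leave the small clamp with the yellow key where it is, and let go of everything at the end.

Things in the scene. Friction and masses are not known exactly. Their poses are not given: they have to be found in the camera images.
- clamp: Large loose steel clamp, 330 g. Origin: underside of its foot (34 x by 60 y, 6 high), below the ring's centre; z up. Ring axis along x, 36 up; ring 54 inside, 60 outside, 20 wide. Worm housing to grip across y, 20 x by 22 y, at x 0, y -40, from z 36 to 84 (above the ring). On the same line: shank, then red wing 28 long, 8 thick, z 92 to 116. Starts with +x within 40 deg of manifold +x. All mm.
- clamp_key (a joint): Angle of the red wing key (rad) about its upright screw, growing clockwise seen from above. At 0 the wing lies along the clamp's x (ring axis); at 1.57 it is snug at its stop, wing along the clamp's y, crosswise. Starts loose at 0.1 to 0.4; turns against about 0.02 N m friction and stays where left.
- manifold: Blue block fixed to the bench, 80 x by 90 y, 58 high; origin: centre of its underside, z up. Brass barbed stub leaves its -x face (x -40) along -x to x -95, axis 36 above the bench, 40 across at most: a clamp standing on the bench slides on towards manifold +x with 7 play all round. Home (foot on face): clamp origin at x -57, y 0, clamp x parallel to manifold x. All mm.
- small_clamp: Bystander to be left alone: a smaller clamp of the same make with a yellow key, its ring only 28 mm across and too small for the stub, 84 mm tall overall. Origin: underside of its foot, below the ring's centre; its housing and key are at y = -24 mm.
Not all that is in view belongs to the job. Leave any brown, orange or white look-alike of the manifold alone.

How it is judged (in metres and radians):
On the way, in this order (a step that is already met when the one before it is completed fails the run):
1. the large clamp's band is over the stub with its foot home at the manifold's face (within 12 mm), the key still loose (below 0.8 rad) (x of clamp in the frame of manifold between -0.069 and -0.05 m and y of clamp in the frame of manifold between -0.012 and 0.012 m and z of clamp in the frame of manifold below 0.012 m and value of joint clamp_key below 0.8 rad), for 0.2 s.
2. the key is turned to snug (above 1.3 rad) (value of joint clamp_key above 1.3 rad), for 0.1 s.
At the end, for the whole second after the job is handed in: The large clamp stands flat on the bench (within 10 degrees) with its band over the stub, its foot within 12 mm of the manifold's face, within 12 mm of the stub's line and square to it within 15 degrees, its key turned to at least 1.3 rad, at rest (x of clamp in the frame of manifold between -0.069 and -0.05 m and y of clamp in the frame of manifold between -0.012 and 0.012 m and z of clamp in the frame of manifold below 0.008 m and angle between clamp's own z axis and vertical below 0.17 rad and angle between the x axis of clamp and the x axis of manifold, either way round below 0.26 rad and value of joint clamp_key above 1.3 rad and linear speed of clamp below 0.02 m/s); the robot touches nothing.
It fails at once if the small clamp is moved more than 30 mm (distance of small_clamp from where it was at the start of the episode above 0.03 m).
It also fails if it takes over 45 s, if anything falls off the work surface, if the arm or the gripper's body presses on something with over 40 N, if the wrist force passes 120 N, or if a joint passes its speed limit or range.

## Working session

There is one attempt and no reset: what is moved stays moved. The work goes in short steps, Python scripts to look and compute and a shell command to move; the robot and the scene stay as the last step left them, time stands still between calls to the robot, and variables do not carry over. Pictures are saved under pics/ and viewed, at most 10 in all, crops included, and the job is handed in when it is done.

```bash
mkdir -p pics; cat > h.py <<'E'
import numpy as np, cv2
from workcell import bot, optics, workorder
def cap(n):
    c=optics.capture(n); h=c["image"].shape[0]; f=h/2/np.tan(np.radians(c["vfov"]/2))
    c["K"]=np.array([[f,0,c["cx"]],[0,f,c["cy"]],[0,0,1]]); c["D"]=np.array(c["D"],float); c["T"]=np.array(c["world_to_cam"]); return c
def rays(c,uv):
    n=cv2.undistortPoints(np.array(uv,float).reshape(-1,1,2),c["K"],c["D"]).reshape(-1,2)
    return np.c_[n,np.ones(len(n))]
def world(c,P): R=c["T"][:3,:3]; return (P-c["T"][:3,3])@R
def plane(c,uv,z):
    o=world(c,np.zeros((1,3))); d=rays(c,uv)@c["T"][:3,:3]; return o+d*((z-o[:,2])/d[:,2])[:,None]
def cloud(c):
    v,u=np.nonzero(c["depth"]>0); P=rays(c,np.c_[u,v])*c["depth"][v,u][:,None]
    return u,v,world(c,P)
E
python3 - <<'E'
from h import *
s=bot.state(); print(s)
for n in("scene","top"):
    c=cap(n); cv2.imwrite(f"pics/{n}0.png",c["image"]); print(n,world(c,np.zeros((1,3))),c["T"][:3,:3].round(2).tolist(),c["D"],c["K"][0,0])
E
```

```text
{'time_s': 0.0, 'joint_pos': array([ 9.88692361e-01,  2.91304919e-01, -1.54127282e-01,  1.12670244e+00,
        6.83531374e-06,  1.43147490e+00]), 'qvel': array([-1.03320879e-03,  4.22758589e-04,  7.88883882e-04,  7.33537464e-05,
        3.34267905e-04,  4.09483765e-04]), 'joint_efforts': array([-8.22930288e-04, -5.37148046e+01,  3.31371832e+01,  1.58912555e-02,
       -2.28920444e-04,  1.39845234e-06]), 'tcp_pos': array([224.69835944, 473.99553268, 230.71915278]), 'ee_rot': array([ 2.19587099e-01,  9.75592670e-01, -6.24889544e-04, -2.39371524e-04]), 'force': array([ 0.16087928, -0.40362885, -0.3244856 ]), 'torque': array([-0.0313647 ,  0.03635956, -0.02951638]), 'finger_force': 0.0, 'width': 1.0017485381972322}
scene [[1027.43576202  406.89513295  610.60045598]] [[-0.68, 0.73, -0.01], [0.51, 0.47, -0.72], [-0.52, -0.5, -0.69]] [-0.1085635  0.         0.         0.         0.       ] 398.0238350297805
top [[525.1500393   48.29132778 710.69596419]] [[-0.02, -1.0, 0.03], [-0.98, 0.01, -0.18], [0.18, -0.04, -0.98]] [-0.0834062  0.         0.         0.         0.       ] 379.23584188823435
```

View pics/scene0.png

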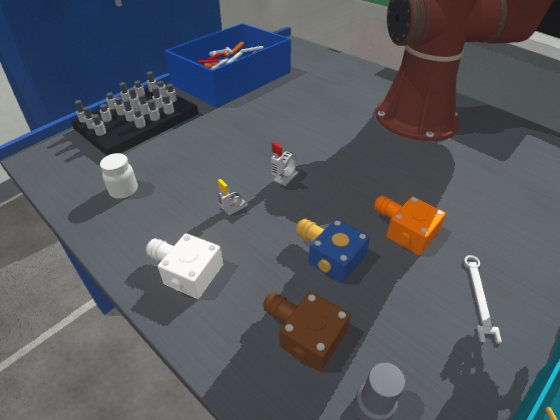

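View pics/top0.png

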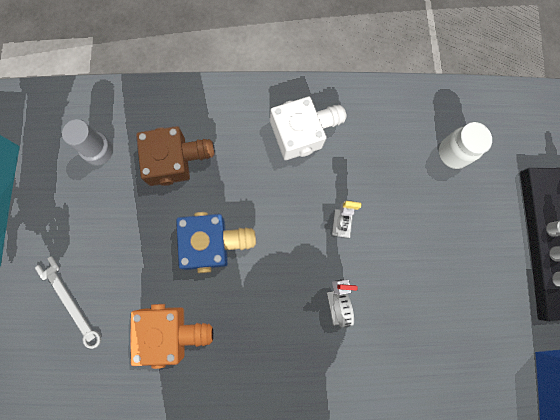

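Scene and top views show these candidates (top-view pixels):
- **Clamps:** the red-key clamp at (344,303) is the larger one and fits the description. The yellow-key clamp at (345,218) is the bystander.
- **Manifolds:** the blue block at (202,242), with its brass stub pointing right to (255,238), is the target. The white, brown and orange blocks are look-alikes.

I'll measure both and confirm with an enlarged crop.

```bash
python3 - <<'E'
from h import *
cs={n:cap(n) for n in("top","scene")}
c=cs["top"]; hsv=cv2.cvtColor(c["image"],cv2.COLOR_BGR2HSV); u,v,P=cloud(c); col=hsv[v,u]
def rect(m,name):
    r=cv2.minAreaRect(m[:,:2].astype(np.float32)); print(name,len(m),m.mean(0).round(1),"rect c",np.round(r[0],1),"size",np.round(r[1],1),"ang",round(r[2],1)); 
reg=(u>150)&(u<230)&(v>205)&(v<280)
rect(P[reg&(abs(P[:,2]-58)<5)],"manifold top")
br=(u>228)&(u<262)&(v>222)&(v<256)&(col[:,0]>12)&(col[:,0]<32)&(col[:,1]>80)&(P[:,2]>40)
b=P[br]; rect(b,"stub")
for z,n in((58,"ray"),):
    m=cv2.inRange(hsv,(100,120,40),(130,255,255)); m[:,:165]=0;m[:,240:]=0;m[:200]=0;m[285:]=0
    vv,uu=np.nonzero(m); rect(plane(c,np.c_[uu,vv],58),"blue ray58")
for nm,(a,bb,cc,d) in {"top":(318,370,270,335),"scene":(262,305,138,190)}.items():
    c=cs[nm];hsv=cv2.cvtColor(c["image"],cv2.COLOR_BGR2HSV); u,v,P=cloud(c); col=hsv[v,u]
    k=(u>a)&(u<bb)&(v>cc)&(v<d); red=k&((col[:,0]<8)|(col[:,0]>172))&(col[:,1]>130)
    rect(P[red],nm+" red"); rect(P[red&(P[:,2]>108)],nm+" redtop")
    g=k&~red
    for lo,hi in((76,90),(56,72),(30,56),(3,12)):
        q=P[g&(P[:,2]>lo)&(P[:,2]<hi)]
        if len(q)>4: rect(q,f"{nm} z{lo}-{hi}")
t=cs["top"]["image"][190:340,310:380]; s=cs["scene"]["image"][130:220,210:310]
cv2.imwrite("pics/crop.png",np.hstack([cv2.resize(t,(280,600),interpolation=2),cv2.resize(s,(500,450),interpolation=2) if 0 else cv2.copyMakeBorder(cv2.resize(s,(500,450),interpolation=2),0,150,0,0,0)]))
E
```

```text
manifold top 2381 [594.5 148.5  58.3] rect c [596.3 144.3] size [90.4 90.5] ang 4.1
stub 432 [600.   77.3  50.2] rect c [600.1  78.3] size [34.  46.5] ang 5.5
blue ray58 1884 [593.1 147.4  58. ] rect c [594.  147.1] size [90.4 82.3] ang 4.1
top red 91 [512.4 -89.1 115. ] rect c [511.9 -89.8] size [26.4  7.7] ang 86.5
top redtop 86 [512.4 -89.8 115.8] rect c [512.5 -89.8] size [26.3  7.7] ang 83.7
top z76-90 99 [512.6 -89.3  83.4] rect c [512.5 -90.4] size [22.1 19.7] ang 8.9
top z56-72 348 [477.1 -95.8  63. ] rect c [486.8 -94.9] size [75.3 20.4] ang 9.8
top z30-56 108 [483.6 -91.6  49.6] rect c [483.5 -95.3] size [82.4 20.2] ang 9.8
top z3-12 257 [475.4 -90.    6.9] rect c [ 484.3 -112.8] size [ 82.8 102.1] ang 86.3
scene red 102 [511.8 -90.9 106. ] rect c [ 454.4 -148.3] size [190.   19.6] ang 45.0
scene redtop 51 [513.7 -89.7 114.1] rect c [512.4 -90.4] size [26.8  8.5] ang 84.7
scene z76-90 69 [515.9 -87.7  82.3] rect c [513.  -91.3] size [21.1 20.5] ang 14.4
scene z56-72 146 [494.4 -91.   64. ] rect c [488.5 -94.7] size [72.5 20.5] ang 9.5
scene z30-56 135 [492.9 -90.8  44.4] rect c [483.5 -95.6] size [82.7 20.5] ang 9.8
scene z3-12 193 [477.9 -96.4   6.6] rect c [ 431.5 -143.8] size [189.2 104.5] ang 44.9
```

View pics/crop.png

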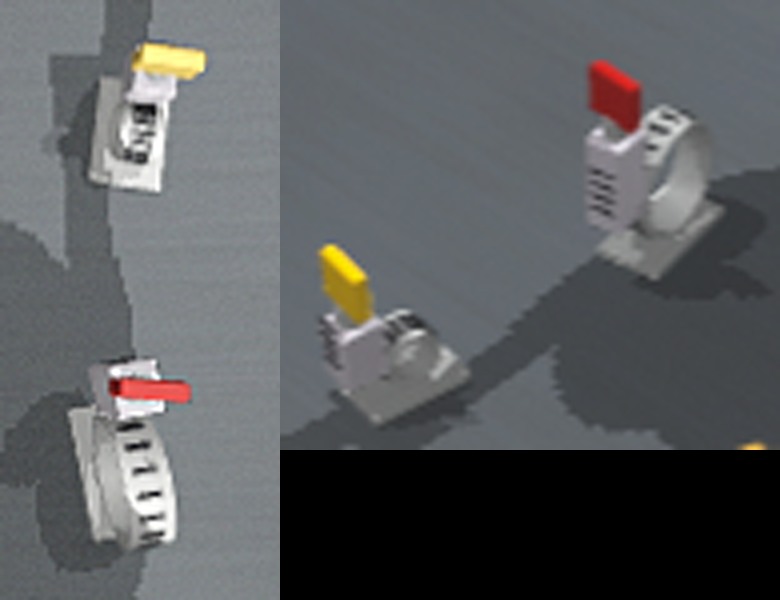

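The crop confirms the pick. The large clamp with the red key is at about (473,-97), with its housing at (512.5,-90) and its x axis at 99.8°. Manifold x is at 94.1°, and the clamp's home origin is about (598,92).

For the key turn later, joint 6 needs the flipped grasp, so I'll twist +125° on the way over.

```bash
python3 -m pendant '1 20 -40 0 8.5; 1 40 -80 0 17; 1 60 -120 0 25; 1 80 -160 0 33.5; 1 100 -200 0 42' 40; python3 -m pendant '1 20 -40 0 8.5; 1 40 -80 0 17; 1 60 -120 0 25; 1 80 -160 0 33.5; 1 100 -200 0 42';  python3 -m pendant '1 20 -40 0 8.5; 1 40 -80 0 17; 1 60 -120 0 25; 1 80 -150 0 33.5; 1 88 -164 0 41.2'; python3 -m pendant '1 0 0 0 0;1 0 0 0 0;1 0 0 0 0'
python3 -c "
from h import *
s=bot.state();print(s['tcp_pos'],s['joint_pos'],s['time_s'])
x,y=s['ee_rot'][:2];print((2*np.degrees(np.arctan2(y,x))-90)%180)"
```

```text
time_s: 0.7
tcp_pos: [320.8, 283.0, 231.3]
ee_rot: [-0.114, 0.993, 0.0, 0.0]
force: [0.5, -0.0, -0.3]
width: 0.999
finger_force: 0.0
time_s: 1.2
tcp_pos: [411.9, 102.3, 231.4]
ee_rot: [-0.411, 0.912, 0.0, 0.0]
force: [0.6, -0.3, 1.6]
width: 0.996
finger_force: 0.0
time_s: 1.7
tcp_pos: [501.0, -63.3, 231.1]
ee_rot: [-0.7, 0.715, -0.0, -0.0]
force: [-0.2, 0.3, -0.7]
width: 1.002
finger_force: 0.0
time_s: 2.0
tcp_pos: [498.9, -59.2, 231.3]
ee_rot: [-0.698, 0.716, 0.0, -0.0]
force: [-0.3, 0.0, -0.7]
width: 1.001
finger_force: 0.0
[498.85463776 -59.1972604  231.28874629] [-2.63891241e-01  2.48312129e-01 -2.11259489e-01  1.11188293e+00
  2.24641036e-04 -1.80796624e+00] 2.0
178.46897635190322
```

```bash
python3 -m pendant '1 7 -15 0 6; 1 13.6 -30.8 0 11.3; 1 13.6 -30.8 -40 11.3; 1 13.6 -30.8 -80 11.3;1 13.6 -30.8 -100 11.3'; python3 -m pendant '1 0 0 -25 0;1 0 0 -50 0;1 0 0 -65 0;1 0 0 -65 0;1 0 0 -65 0'
python3 -c "
from h import *
s=bot.state();print(s['tcp_pos'],s['force'])
x,y=s['ee_rot'][:2];print((2*np.degrees(np.arctan2(y,x))-90)%180)
a=cap('top')['image'][240:370,280:420];b=cap('scene')['image'][90:220,210:350]
cv2.imwrite('pics/g1.png',cv2.resize(np.hstack([a,b]),None,fx=2.8,fy=2.8))"
```

```text
time_s: 2.5
tcp_pos: [511.1, -89.3, 128.8]
ee_rot: [0.765, -0.644, -0.002, 0.001]
force: [0.3, 0.5, -0.2]
width: 1.004
finger_force: 0.0
time_s: 3.0
tcp_pos: [513.0, -90.2, 66.9]
ee_rot: [0.765, -0.644, 0.0, -0.0]
force: [0.2, 0.7, 0.9]
width: 0.999
finger_force: 0.0
[513.04345387 -90.21414161  66.91952584] [0.15145375 0.72503316 0.92427477]
9.89127963236399
```

View pics/g1.png

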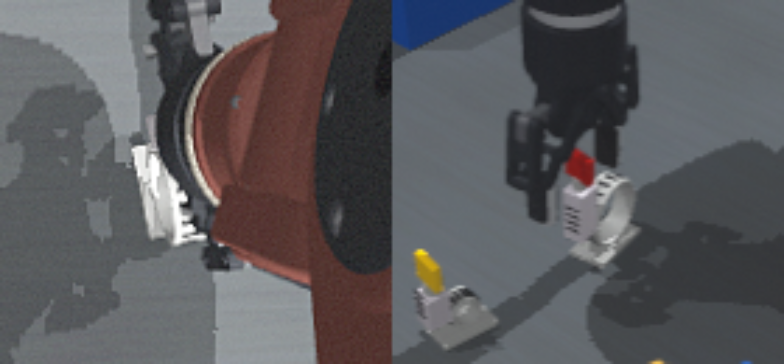

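The fingers straddle the housing: in the right half of the picture the red wing at (580,165) sits between the near finger (540,190) and the far finger (610,140), above the ring. Closing now, then a small lift.

```bash
python3 -m pendant '-1 0 0 0 0;-1 0 0 0 0;-1 0 0 0 0;-1 0 0 0 0;-1 0 0 0 0' 45;python3 -m pendant '-1 0 0 0 0;-1 0 0 0 0;-1 0 0 0 0;-1 0 0 5 0;-1 0 0 12 0'
```

```text
time_s: 3.6
tcp_pos: [512.8, -91.1, 66.7]
ee_rot: [0.765, -0.644, -0.0, 0.0]
force: [-3.7, -0.1, 7.4]
width: 0.245
finger_force: 43.7
time_s: 4.1
tcp_pos: [512.7, -90.8, 78.3]
ee_rot: [0.765, -0.644, -0.001, 0.0]
force: [0.6, -1.0, -3.6]
width: 0.244
finger_force: 44.5
```

```bash
python3 -m pendant '-1 0 35 0 -2;-1 0 70 0 -4;-1 10 105 0 -5.7;-1 45 105 0 -5.7;-1 80 105 0 -5.7';python3 -m pendant '-1 25 0 0 0;-1 40 0 0 0;-1 51 0 0 0;-1 51 0 0 0;-1 51 0 0 0'
python3 -c "
from h import *
s=bot.state();print(s['tcp_pos'],s['force'],s['joint_pos'])
x,y=s['ee_rot'][:2];print((2*np.degrees(np.arctan2(y,x))-90)%180)
c=cap('top')
a=c['image'][190:330,150:390];b=cap('scene')['image'][90:290,230:390]
cv2.imwrite('pics/g2.png',np.hstack([cv2.resize(a,(480,280)),cv2.copyMakeBorder(b,0,80,0,0,0)]))
for n in('top','scene'):
  c=cap(n);u,v,P=cloud(c)
  k=(P[:,2]<70)&(P[:,2]>2)&(P[:,0]>555)&(P[:,0]<665)&(P[:,1]>-15)&(P[:,1]<40)
  for lo,hi in((2,14),(14,40),(40,70)):
    q=P[k&(P[:,2]>lo)&(P[:,2]<hi)]
    if len(q)>5: print(n,lo,len(q),np.percentile(q,[1,50,99],axis=0).round(1).tolist(), np.round(cv2.minAreaRect(q[:,:2].astype(np.float32))[2],1))
"
```

```text
time_s: 4.6
tcp_pos: [593.8, 15.5, 79.0]
ee_rot: [0.733, -0.68, 0.0, -0.0]
force: [0.9, -0.7, -1.8]
width: 0.24
finger_force: 44.7
time_s: 5.1
tcp_pos: [643.5, 14.1, 78.2]
ee_rot: [0.733, -0.681, -0.0, 0.0]
force: [0.2, -0.1, -3.2]
width: 0.247
finger_force: 44.7
[643.54137646  14.11546997  78.22270648] [ 0.20425184 -0.14648422 -3.22692993] [-9.15766556e-02  6.26260940e-01 -3.44257847e-02  9.10943504e-01
  2.26935281e-05 -1.73563085e+00]
4.197365803514458
scene 2 39 [[557.8, -13.1, 2.0], [631.4, 26.4, 2.7], [662.6, 39.4, 13.8]] 85.0
scene 14 382 [[576.1, -5.3, 14.9], [601.4, 16.1, 19.8], [635.9, 29.1, 38.3]] 4.4
scene 40 196 [[575.2, 1.2, 40.4], [637.0, 18.7, 57.6], [656.1, 24.5, 69.5]] 3.1
```

View pics/g2.png

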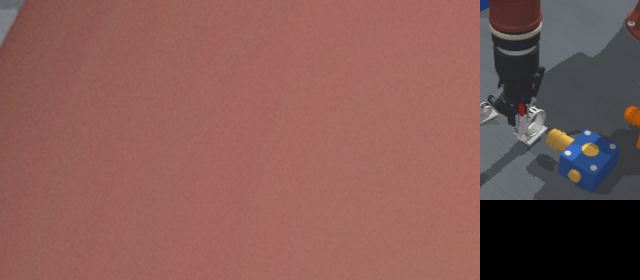

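The top view is blocked by the arm. The scene view shows the clamp at (530,120) held square, in line with the stub at (560,140). Next: lower by 10 and slide on.

```bash
python3 -m pendant '-1 0 0 -5 0;-1 0 0 -10 0;-1 -0.7 10 -10 0;-1 -1.4 20 -10 0;-1 -2.2 30 -10 0';python3 -m pendant '-1 -0.7 10 0 0;-1 -1.4 20 0 0;-1 -2.2 30 0 0;-1 -2.9 40 0 0;-1 -3 42 0 0'
python3 -m pendant '-1 -0.1 2 0 0;-1 -0.2 4 0 0;-1 -0.4 6 0 0;-1 -0.4 6 0 0;-1 -0.4 6 0 0'
python3 -c "
from h import *
s=bot.state();print(s['tcp_pos'],s['force'],s['torque'])
b=cap('scene')['image'][130:290,270:390]
cv2.imwrite('pics/g3.png',cv2.resize(b,None,fx=3.6,fy=3.6))
"
```

```text
time_s: 5.8
tcp_pos: [641.8, 45.3, 68.4]
ee_rot: [0.733, -0.681, -0.0, -0.0]
force: [-0.8, -0.0, -3.3]
width: 0.246
finger_force: 44.7
time_s: 6.3
tcp_pos: [638.7, 87.5, 68.4]
ee_rot: [0.733, -0.68, -0.0, -0.0]
force: [0.3, -0.5, -3.3]
width: 0.243
finger_force: 44.7
time_s: 6.8
tcp_pos: [638.5, 91.8, 68.4]
ee_rot: [0.732, -0.681, 0.0, 0.0]
force: [0.2, -0.4, -2.7]
width: 0.241
finger_force: 44.7
[638.5215124   91.81758864  68.37799887] [ 0.21314694 -0.35088388 -2.70855352] [-0.05462321 -0.11832124  0.02775005]
```

View pics/g3.png

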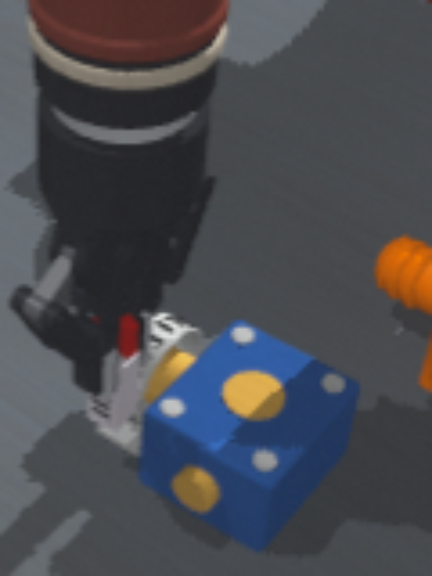

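The ring is over the stub at (165,370) with no contact yet. I'll ease forward until the face is felt.

```bash
python3 -m pendant '-1 0 1 0 0;-1 -0.1 2 0 0;-1 -0.1 2 0 0';python3 -m pendant '-1 0 1 0 0;-1 -0.1 2 0 0;-1 -0.1 2 0 0'; python3 -c "
from h import *
s=bot.state();print(s['tcp_pos'],s['force'],s['torque'])"
```

```text
time_s: 7.15
tcp_pos: [638.4, 94.2, 68.4]
ee_rot: [0.733, -0.681, -0.0, -0.0]
force: [0.6, -0.0, -2.7]
width: 0.243
finger_force: 44.7
time_s: 7.45
tcp_pos: [638.4, 95.6, 68.4]
ee_rot: [0.733, -0.681, 0.0, 0.0]
force: [0.6, -3.1, -2.4]
width: 0.247
finger_force: 44.8
[638.39946949  95.59707854  68.44365804] [ 0.60965244 -3.07030102 -2.42983   ] [-0.87626172 -0.12253574  0.2201594 ]
```

```bash
python3 -m pendant '-1 0 -0.5 -1 0;-1 0 -0.5 -2 0;-1 0 -0.5 -2 0;1 0 -0.5 -2 0;1 0 -0.5 -2 0';python3 -m pendant '1 0 0 0 0;1 0 0 0 0;1 0 0 0 0;1 0 0 20 0;1 0 0 29 0';python3 -m pendant '1 0 0 0 -8;1 0 0 0 -15.3;1 0 0 0 -15.3'
python3 -c "
from h import *
s=bot.state();print(s['tcp_pos'],s['force'])
for n in('top','scene'):
  c=cap(n);u,v,P=cloud(c);col=cv2.cvtColor(c['image'],cv2.COLOR_BGR2HSV)[v,u]
  k=(P[:,2]>90)&(P[:,2]<120)&(abs(P[:,0]-638)<30)&(abs(P[:,1]-95)<30)&((col[:,0]<8)|(col[:,0]>172))&(col[:,1]>130)
  q=P[k]
  if len(q)>5: print(n,len(q),q.mean(0),cv2.minAreaRect(q[:,:2].astype(np.float32)))
  k=(P[:,2]<12)&(P[:,2]>4)&(abs(P[:,0]-610)<50)&(P[:,1]>60)&(P[:,1]<115);q=P[k];print(n,len(q),np.percentile(q,[2,50,98],axis=0).round(1).tolist() if len(q)>5 else '')
  if n=='scene':
    cv2.imwrite('pics/g4.png',cv2.resize(c['image'][130:290,270:390],None,fx=3.6,fy=3.6))
"
```

```text
time_s: 7.95
tcp_pos: [638.4, 96.0, 66.4]
ee_rot: [0.733, -0.681, -0.0, -0.0]
force: [0.3, -0.8, -0.5]
width: 0.579
finger_force: 0.0
time_s: 8.45
tcp_pos: [638.9, 95.6, 96.6]
ee_rot: [0.733, -0.681, 0.0, -0.0]
force: [0.2, -0.5, 0.2]
width: 1.003
finger_force: 0.0
time_s: 8.75
tcp_pos: [638.5, 95.6, 95.5]
ee_rot: [-0.635, 0.773, -0.0, 0.0]
force: [0.2, -0.8, 0.2]
width: 1.001
finger_force: 0.0
[638.47159043  95.60189508  95.51745709] [ 0.22850395 -0.75777994  0.1624194 ]
top 0 
scene 140 [640.89805547  97.31785277 108.88000557] ((639.4720458984375, 95.31623840332031), (27.873048782348633, 8.3562593460083), 79.88870239257812)
scene 51 [[616.3, 78.2, 4.3], [626.8, 92.2, 5.9], [641.9, 114.7, 7.9]]
```

View pics/g4.png

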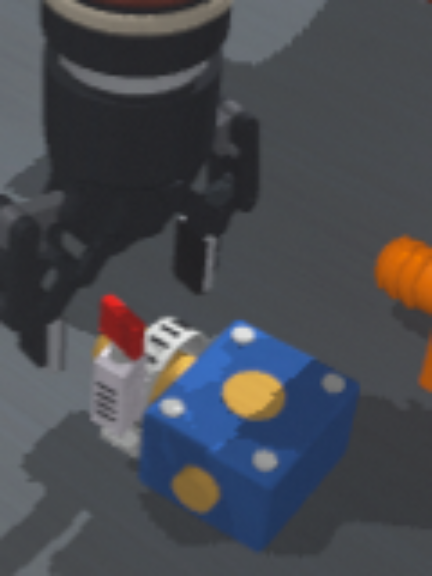

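The picture shows the clamp home against the face and upright, with the wing at (122,325) between the open fingers and at about 80°, as predicted. Now I'll grip the wing and turn it clockwise.

```bash
python3 -m pendant '1 0.8 -0.2 -4 0;-1 0.8 -0.2 -4 0;-1 0.8 -0.2 -4 0;-1 0.8 -0.2 -4 0;-1 0.8 -0.2 -4 0' 25;python3 -m pendant '-1 0 0 0 0;-1 0 0 0 0;-1 0 0 0 0;-1 0 0 0 0;-1 0 0 0 0';python3 -m pendant '-1 0 0 0 -8;-1 0 0 0 -16;-1 0 0 0 -24;-1 0 0 0 -32;-1 0 0 0 -32'
```

```text
time_s: 9.35
tcp_pos: [639.1, 95.4, 91.4]
ee_rot: [-0.635, 0.772, -0.0, 0.0]
force: [0.1, 0.0, -0.2]
width: 0.331
finger_force: 0.0
time_s: 9.85
tcp_pos: [639.1, 95.4, 91.4]
ee_rot: [-0.635, 0.772, 0.0, 0.0]
force: [0.5, 1.1, 1.1]
width: 0.1
finger_force: 24.4
time_s: 10.35
tcp_pos: [639.1, 95.4, 91.4]
ee_rot: [-0.397, 0.918, 0.0, 0.0]
force: [-0.6, -0.6, 1.5]
width: 0.101
finger_force: 24.4
```

```bash
python3 -m pendant '-1 0 0 0 -8;-1 0 0 0 -16;-1 0 0 0 -24;-1 0 0 0 -32;-1 0 0 0 -36';python3 -m pendant '-1 0 0 0 -2;-1 0 0 0 -4;-1 0 0 0 -5;-1 0 0 0 -5'; python3 -c "
from h import *
s=bot.state();print(s['tcp_pos'],s['force'],s['torque'])
x,y=s['ee_rot'][:2];print((2*np.degrees(np.arctan2(y,x))-90)%180)"
```

```text
time_s: 10.85
tcp_pos: [639.1, 95.3, 91.4]
ee_rot: [-0.095, 0.996, -0.0, 0.0]
force: [-0.7, 0.4, 2.1]
width: 0.105
finger_force: 24.4
time_s: 11.25
tcp_pos: [639.1, 95.3, 91.4]
ee_rot: [-0.053, 0.999, -0.0, 0.0]
force: [-1.3, 1.0, 2.1]
width: 0.1
finger_force: 24.4
[639.14160439  95.33149215  91.42277349] [-1.29154659  1.03800016  2.09577157] [0.06689766 0.14513151 0.01383825]
96.02970330527225
```

```bash
python3 -m pendant '1 0 0 0 0;1 0 0 0 0;1 0 0 0 0;1 0 0 0 0;1 0 0 0 0';python3 -m pendant '1 0 0 20 0;1 0 0 60 0;1 0 0 100 0;1 -50 0 120 0;1 -100 0 120 0';python3 -m pendant '1 -50 0 0 0;1 -100 0 0 0;1 -150 0 0 0;1 -150 0 0 0;1 -150 0 0 0'
python3 -c "
from h import *
for n in('top','scene'):
  c=cap(n);u,v,P=cloud(c);col=cv2.cvtColor(c['image'],cv2.COLOR_BGR2HSV)[v,u]
  near=(abs(P[:,0]-615)<60)&(P[:,1]>60)&(P[:,1]<125)
  red=near&(P[:,2]>90)&(P[:,2]<120)&((col[:,0]<8)|(col[:,0]>172))&(col[:,1]>130)
  for nm,k in(('red',red&(P[:,2]>100)),('hous',near&~red&(P[:,2]>76)&(P[:,2]<90)),('ring',near&(P[:,1]<107)&(P[:,2]>59)&(P[:,2]<72)),('foot',near&(P[:,1]<107)&(P[:,2]>4)&(P[:,2]<9))):
    q=P[k]
    if len(q)>5: print(n,nm,len(q),q.mean(0).round(1),cv2.minAreaRect(q[:,:2].astype(np.float32)))
  (cv2.imwrite('pics/e_%s.png'%n,c['image']))
a=cv2.imread('pics/e_top.png')[180:300,160:320];b=cv2.imread('pics/e_scene.png')[170:290,250:390]
cv2.imwrite('pics/e.png',cv2.resize(np.hstack([a,b]),None,fx=2.6,fy=2.6))
"
```

```text
time_s: 11.75
tcp_pos: [639.1, 95.3, 91.3]
ee_rot: [-0.051, 0.999, -0.0, -0.0]
force: [0.4, 0.5, 0.6]
width: 0.938
finger_force: 0.0
time_s: 12.25
tcp_pos: [544.5, 95.3, 213.9]
ee_rot: [-0.051, 0.999, -0.0, 0.003]
force: [0.2, 0.1, 0.8]
width: 1.0
finger_force: 0.0
time_s: 12.75
tcp_pos: [392.5, 95.4, 211.9]
ee_rot: [-0.052, 0.999, -0.0, 0.001]
force: [0.6, -0.4, -0.2]
width: 1.0
finger_force: 0.0
top red 77 [637.8  95.  114.5] ((638.5208740234375, 95.31001281738281), (28.26085090637207, 6.2669572830200195), 8.194892883300781)
top hous 79 [637.5  95.3  83.5] ((637.9515380859375, 96.07754516601562), (18.653160095214844, 21.8928279876709), 89.48484802246094)
top ring 271 [601.8  93.1  64.2] ((610.1048583984375, 94.053466796875), (66.7480239868164, 19.92934799194336), 4.275252819061279)
top foot 65 [592.7  87.6   6.1] ((601.3038940429688, 91.71342468261719), (59.052669525146484, 31.926223754882812), 1.6570900678634644)
scene red 103 [640.7  96.9 110.7] ((639.5111083984375, 95.72391510009766), (27.004314422607422, 7.227835178375244), 6.529622554779053)
scene hous 95 [642.2  98.6  82.3] ((638.5670776367188, 95.21399688720703), (23.469608306884766, 20.364099502563477), 0.7563112378120422)
scene ring 203 [614.9  94.9  64.7] ((615.1005859375, 93.21205139160156), (70.66329193115234, 19.858848571777344), 4.559816837310791)
scene foot 46 [625.4  91.3   5.8] ((627.9537963867188, 90.57360076904297), (18.872177124023438, 21.570423126220703), 55.029666900634766)
```

View pics/e.png

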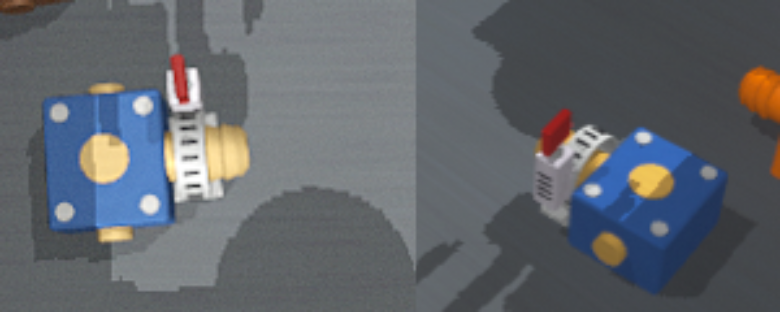

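Both views show the clamp home against the face, square within about 0.5° and on the stub line. The wing is crosswise, with the key at about 1.5 rad, and the arm is clear. Signing off.

```bash
python3 -c "
from workcell import workorder
print(workorder.sign_off())"
```

```text
the job is handed in; nothing more can be done
None
```

The large clamp is home and square on the blue manifold's stub, its red key turned to about 1.5 rad by the camera, the small clamp was not touched, everything is released, and the job was handed in at about 13 s (no verdict was returned).

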